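# Scrape hardened wax drips off a tilted trimming tray into the waste beaker

### The arm

A 7-joint arm with a two-finger parallel gripper is mounted at the origin on a cart in front of the work surface, level with it; the furniture and walls round the work are solid. World frame = base frame: x ahead of the robot, y to its left, z up, the work surface at z = 0. Lengths are in m, angles in rad, forces in N, time in s.
With the tool pointing down it reaches from about 0.425 to 0.95 m from the base axis. Payload 4.7 kg.
Tool frame: the origin (TCP) lies on the centre line of the jaws, within the pads' length; the fingertips stand robot.nose_length ahead of it and the grasp point (between the pads) lies 8 mm behind it (robot.nose_length is the distance from the TCP to the fingertips, in m); z points along the fingers, y is the line along which they close (so a half turn about z gives the same grasp; the last joint's range is limited). The gripper opens to 85 mm and grips with 20 to 120 N. Pads are 22 mm wide; open, the fingers measure 114 mm over their backs; the gripper's body (76 mm by 85 mm) begins 54 mm behind the grasp point. The pads swing forward as they close: fully open they stand 13 mm farther back than shut.
Start: joints at [-1.33, 0.469, -0.049, 1.532, 0.024, 1.141, -0.082], TCP at [0.18, 0.651, 0.242] pointing down, gripper open.
Joint ranges: [-2.59, 2.59], [-0.33, 1.99], [-1.39, 1.29], [0.1, 2.45], [-1.04, 4.18], [0.21, 1.99], [-2.66, 2.66]. Speed limits (rad/s): [2.57, 2.57, 3.14, 3.14, 3.14, 3.14, 3.14].

### API

Orientations are given as [roll, pitch, yaw] about the fixed x, y, z axes, in that order (R = Rz(yaw) Ry(pitch) Rx(roll)).
In Python, from plant import robot gives the robot as it stands. Calls block until the motion is done:
- robot.goto(position, orientation): joint-space move of the TCP to a pose.
- robot.move_straight(position, vel=0.15, attitude=None, contact_N=None): straight line of the TCP; attitude=None keeps the orientation; vel is the mean speed in m/s. With contact_N (N) it stops when the force on the tool has changed by that much, and returns True; else False.
- robot.move_joints(angles): joint-space move.
- robot.grip(opening, strength=None): opening from 0.0 (shut) to 1.0 (fully open); strength is the grip in N (None keeps the last); returns when the fingers have stopped.
- robot.sleep(seconds).
- robot.inverse_kinematics(position, orientation): joint angles nearest the present ones, or None.
- robot.sense(): the state.
- robot.grab_frame(name): name is "scene" or "top" or "wrist"; returns a dict with "image" (384x512x3 uint8, red, green, blue), "range_z" (384x512 float32, m along the optical axis (not along the pixel's ray), 0 where there is no reading), "fx", "fy", "cx", "cy" (pixels), "dist_coeffs" ([k1, k2, p1, p2, k3] as OpenCV has them; the pictures are not rectified), "R" (3x3) and "t" (3): a world point X has camera coordinates R X + t. Camera axes: x right, y down, z forward; pixel columns grow to the right and rows downward; lengths in m; the calibration is good to about 2 mm. A picture is of the moment at which its call begins.
A pose or a line that the arm cannot do raises robot.IKError and nothing moves.
- robot.close_job(): hands the job in; it is judged then, once.
The state is a dict: "t": time; "joint_pos": joint angles; "joint_velocities": joint speeds; "effort": joint torques, N m; "tcp_pos": TCP position; "tcp_rot": TCP orientation; "wrist_force": force on the tool from outside, world axes, zero at the start; "torque": the same for the moment, N m; "opening": opening from 0.0 (shut) to 1.0 (fully open); "gripper_force": force on a finger pad.
Only numpy, scipy, OpenCV 4.12 (cv2) and the standard library are available. Lean on these libraries where they do the work, as an engineer would, in place of code of your own. Each camera call takes 0.05 s, during which the arm holds its last target. There are 200 camera calls.

### The job

Clear the hardened wax drips out of the steel trimming tray: lift the tray by its rear handle up to its stop, where its stiff hinge holds it with the spout over the white beaker, then take the scraper from its rest and push all three drips down along the tray floor, over the spout and into the beaker. Touch the wax only with the scraper, never with the fingers, keep its edge lightly on the floor without bearing down hard or pushing the tray back down, and do not shove the beaker or the other things about. Leave the tray raised, the beaker upright and the scraper hanging back in its rest.

Things in the scene. Friction and masses are not known exactly. Their poses are not given: they have to be found in the camera images.
- stand: fixed grey tilting stand that carries the tray (its base 150 x 90). Origin on the worktop exactly below the hinge axis; x points from the spout to the rear of the tray, y along the hinge axis, z up. The hinge axis lies 115 above the worktop, level with the tray floor. A large waste bin stands on the worktop at the right rear, beyond the stand
- tray (a joint): tilt of the tray about the hinge, rad: 0 level, 0.56 (32 degrees) at the stop, rear end raised. Stiff friction hinge: it takes about 17 N at the handle to turn it up, and it stays where it is left; pressing on the raised floor near its rear end with more than about 18 N turns it down again
- tray_handle (a point): middle of the tray's rear handle: a round steel bar 10 thick, 60 long, along the tray's y, free all round; it lies 145 behind the hinge axis and 40 above the floor (in the tray's frame). Axes as the tray's: x along the floor from spout to rear, y across, z square to the floor
- tray_spout (a point): middle of the open front edge (spout lip) of the tray floor, on its upper face, 40 in front of the hinge axis. Axes as the tray's: x up the floor to the rear, z square to the floor. The floor is flat, 54 wide between side walls 14 high (6 high in the last 22 before the spout)
- tray_back (a point): middle of the rear end of the tray floor, on its upper face, at the foot of the rear wall, 115 behind the hinge axis and 155 behind the spout; the rear wall stands 24 high, square to the floor. Axes as the tray's
- wax_1_center (a point): centre of the hardened wax drip nearest the rear wall: round, 20 across, 6.5 high, flat below, a 1.5 high upright rim and a dome above it, so that an edge more than about 1.5 above the floor rides over it. 9 to 14 of bare floor lie between it and the rear wall. Off-white, rigid, 14 g; all three cling to the floor and do not slide by themselves even at full tilt
- wax_2_center (a point): centre of the second wax drip, in the middle of the tray: 21 across, 7 high, otherwise the same
- wax_3_center (a point): centre of the third wax drip, nearest the spout: 18 across, 6 high, otherwise the same
- waste_beaker: loose white plastic beaker standing under the spout, 76 across the rim, 71 inside the mouth, 75 high, walls 2.5; origin at the centre of its underside, z up
- scraper_grip (a point): centre of the handle of the loose hand scraper (120 g): the handle is a black bar 14 thick (x), 94 long (y), 22 high (z); below it hangs a straight steel blade 46 wide (y) and 2.4 thick (x) on a ferrule 12 high, 8 thick and 50 wide. z points from the edge to the handle. The blade is worn and has been reground: its edge lies somewhere from 64 to 74 below the handle's centre, so find the tray floor by touch
- rest_seat (a point): middle between the two notches of the fixed aluminium scraper rest, at the height on which the handle lies, 82 above the worktop; the handle's centre hangs 11 above it. x across the handle, y along it. Notches 19 wide with sloping lead-ins, 10 deep, in two cheeks 4 thick at 38 either side of the middle (72 clear between them); the blade hangs free between the cheeks, clear of the worktop
- microscope_2: the fixed, tall microscope between the two halves of the worktop, an obstacle: 372 deep (x), 199 wide (y), 402 high, its eyepieces overhanging its front; origin at the centre of its footprint. The scraper's rest may stand on its left or on its right; move between them in front of it, nearer the robot, not through it
- slide_box: bystander, to be left alone: closed slide box, about 91 x 98 x 37; origin at the centre of its underside
- petri: bystander, to be left alone: petri dish, 58 across, 14 high; origin at the centre of its underside
- petri_b: bystander, to be left alone: second petri dish, 58 across, 14 high; origin at the centre of its underside
- forceps: bystander, to be left alone: steel forceps lying flat, 125 long; origin at the centre of its underside
- coverslips: bystander, to be left alone: small flat box of cover slips, 52 x 30 x 14; origin at the centre of its underside
- oil: bystander, to be left alone: small dropper-oil bottle, 28 across, 62 high; origin at the centre of its underside

How it is judged:
By the outcome, as a careful person would: the job done as asked, in the order asked, and still so for the second after the job is handed in, with the robot touching nothing.
It also fails if it takes over 72 s, if anything falls off the work surface, if the arm or the gripper's body presses on something with over 40 N, if the wrist force passes 120 N, or if a joint passes its speed limit or range.

## Working session

There is one attempt and no reset: what is moved stays moved. The work goes in short steps, each a Python script; the robot and the scene stay as the last script left them, time stands still between calls to the robot, and variables do not carry over. Pictures are saved under pics/ and viewed, at most 10 in all, crops included, and the job is handed in when it is done.

```bash
ls; mkdir -p pics; python3 - <<'E'
from plant import robot
import numpy as np,cv2
s=robot.sense();print(s,robot.nose_length)
for n in ["scene","top"]:
    f=robot.grab_frame(n);np.savez(f"{n}.npz",**f)
    cv2.imwrite(f"pics/{n}0.png",cv2.resize(f["image"][:,:,::-1],(800,600),interpolation=cv2.INTER_CUBIC))
    print(n,f["fx"],f["dist_coeffs"],-np.array(f["R"]).T@f["t"],f["R"])
E
```

```text
pics
{'t': 0.0, 'joint_pos': array([-1.32991436,  0.46944401, -0.04858953,  1.53370834,  0.02409553,
        1.14101054, -0.08228965]), 'joint_velocities': array([-0.000817  ,  0.00037956,  0.00117267,  0.00067876,  0.00088956,
       -0.00110397, -0.00239832]), 'effort': array([ 2.30571859e-04, -5.10284400e+01, -4.60903149e-02, -2.37712044e+01,
        1.08041527e-02,  7.57283386e-03,  1.22977741e-05]), 'tcp_pos': array([0.17974048, 0.65003348, 0.24125356]), 'tcp_rot': array([-3.13960923e+00,  7.25552910e-05,  2.87184636e+00]), 'wrist_force': array([ 0.03983237,  0.51207453, -0.54416058]), 'torque': array([-0.00950063, -0.02293193, -0.00556112]), 'gripper_force': 0.0, 'opening': 1.0005111018249624} 0.011
scene 356.8531554759686 [-0.04902267  0.          0.          0.          0.        ] [ 0.39178044 -0.61492355  1.10350896] [[ 0.97643394 -0.21573719  0.00585056]
 [-0.18527402 -0.85184312 -0.48993554]
 [ 0.11068107  0.47730573 -0.87173903]]
top 362.66901648374926 [-0.02665718  0.          0.          0.          0.        ] [ 0.32611576 -0.07380481  1.08713787] [[ 0.01875915 -0.99969194 -0.01625155]
 [-0.98148623 -0.01531382 -0.19091954]
 [ 0.19061185  0.01953216 -0.98147115]]
```

View pics/scene0.png

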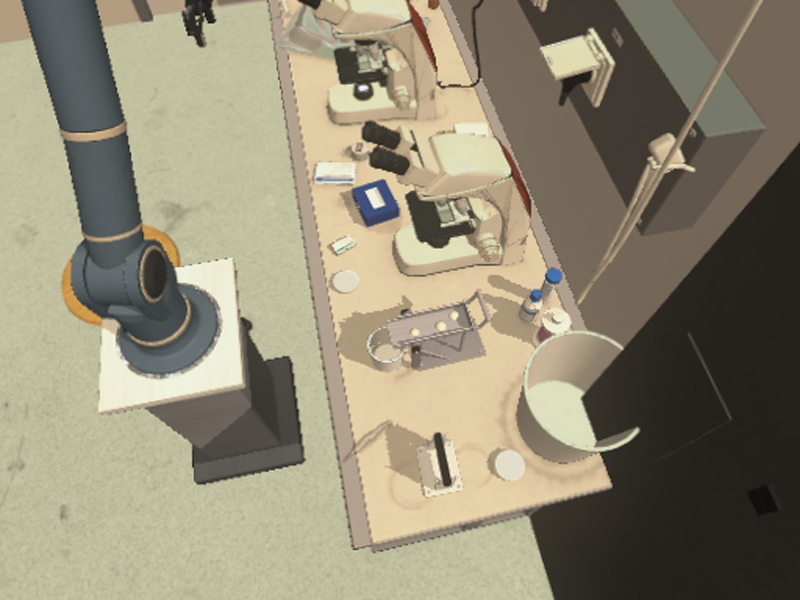

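View pics/top0.png

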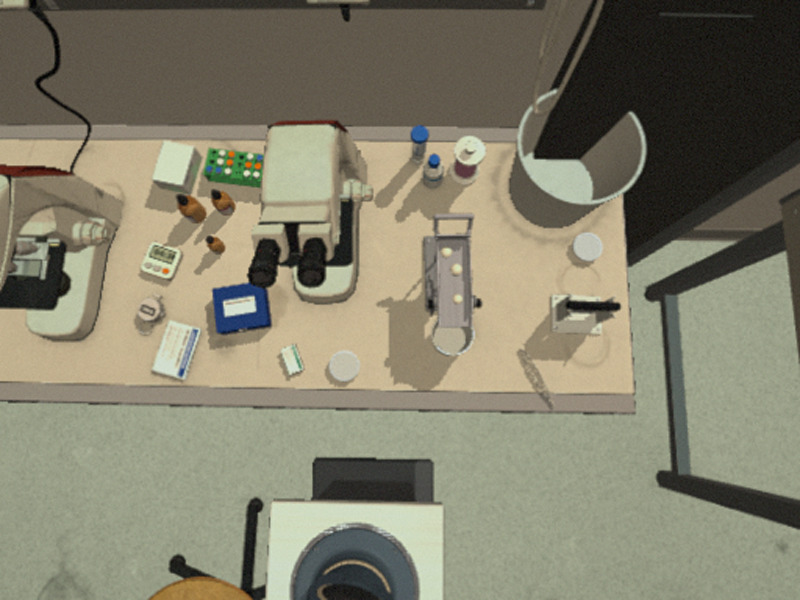

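The scene view shows the stand at about (440,330), the rest at (440,465) and the beaker at (385,348). In the top view the tray runs from the spout at (453,325) to the handle at (453,218), and the scraper handle lies at (595,306). I'll enlarge both.

```bash
cat > h.py <<'E'
import numpy as np,cv2
from scipy.spatial.transform import Rotation as Rot
def load(n): return dict(np.load(f"{n}.npz"))
def ray(f,u,v):
    K=np.array([[f["fx"],0,f["cx"]],[0,f["fy"],f["cy"]],[0,0,1]],float)
    p=cv2.undistortPoints(np.array([[[u,v]]],float),K,np.array(f["dist_coeffs"],float))[0,0]
    R=np.array(f["R"]);return -R.T@f["t"],R.T@np.array([p[0],p[1],1])
def atz(f,u,v,z):
    o,d=ray(f,u,v);return o+d*(z-o[2])/d[2]
def proj(f,P):
    K=np.array([[f["fx"],0,f["cx"]],[0,f["fy"],f["cy"]],[0,0,1]],float)
    return cv2.projectPoints(np.array(P,float).reshape(-1,1,3),cv2.Rodrigues(np.array(f["R"]))[0],np.array(f["t"],float),K,np.array(f["dist_coeffs"],float))[0][:,0]
def pt(f,u,v):
    o,d=ray(f,u,v);return o+d*float(f["range_z"][int(round(v)),int(round(u))])
def crop(f,u0,v0,w,h,name,k=8):
    cv2.imwrite(name,cv2.resize(f["image"][v0:v0+h,u0:u0+w,::-1],None,fx=k,fy=k,interpolation=cv2.INTER_CUBIC))
E
python3 - <<'E'
from h import *
f=load("top");g=load("scene")
crop(f,255,130,50,100,"a.png",6);crop(f,345,180,60,40,"b.png",6)
crop(g,230,180,85,65,"c.png",6);crop(g,260,270,40,50,"d.png",6)
A=[cv2.imread(x+".png") for x in "abcd"]
o=np.zeros((600,800,3),np.uint8)
o[:600,:300]=A[0]
o[:240,310:670]=A[1]
o[200:590,290:800]=0
o[210:600,290:800]=A[2]
o[:210,310:670]=A[1][:210]
cv2.imwrite("pics/cr1.png",o)
E
```

```text
(no output)
```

View pics/cr1.png

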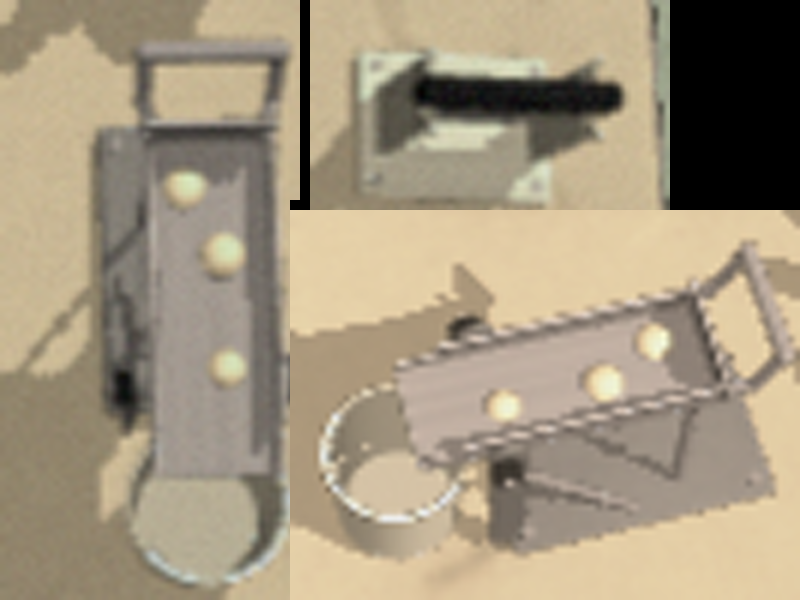

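Read off the crop (6x, coordinates in the crop):
- **Top camera:** handle bar from (140,50) to (288,47), waxes at (185,188), (223,254) and (229,367), spout edge at y≈473, scraper handle from (415,93) to (622,97).
- **Scene camera:** bar ends at (748,250) and (788,358), waxes at (653,341), (605,382) and (503,406).

```bash
python3 - <<'E'
from h import *
np.set_printoptions(precision=4,suppress=True)
f=load("top");g=load("scene")
T=lambda x,y:((x+.5)/6-.5+255,(y+.5)/6-.5+130)
B=lambda x,y:((x-310+.5)/6-.5+345,(y+.5)/6-.5+180)
S=lambda x,y:((x-290+.5)/6-.5+230,(y-210+.5)/6-.5+180)
def tri(a,b):
    o1,d1=ray(f,*a);o2,d2=ray(g,*b)
    s=np.linalg.lstsq(np.c_[d1,-d2],o2-o1,rcond=None)[0]
    p,q=o1+s[0]*d1,o2+s[1]*d2
    return (p+q)/2,np.linalg.norm(p-q)
for n,a,b,z in [("bL",(140,50),(748,250),.155),("bR",(288,47),(788,358),.155),("w1",(185,188),(653,341),.1195),("w2",(223,254),(605,382),.1195),("w3",(229,367),(503,406),.1185),("spL",(156,473),(398,372),.117),("spR",(272,473),(425,463),.117)]:
    print(n,*tri(T(*a),S(*b)),"top@z",atz(f,*T(*a),z),"scene@z",atz(g,*S(*b),z),"dep",pt(f,*T(*a)),pt(g,*S(*b)))
# beaker rim top: arc left (132,520) right (286,520) bottom (208,582)
for p in [(132,520),(286,520),(208,582)]: print("rim",atz(f,*T(*p),.075))
for p in [(322,450),(396,520),(466,460),(390,385)]: print("rimS",atz(g,*S(*p),.075))
for p in [(415,93),(622,97)]: print("scr",atz(f,*B(*p),.104),pt(f,*B(*p)))
# scraper handle via depth in both cams
for nm,F in (("top",f),("scene",g)):
    vv,uu=np.mgrid[0:384,0:512]
    K=np.array([[F["fx"],0,F["cx"]],[0,F["fy"],F["cy"]],[0,0,1]],float)
    p=cv2.undistortPoints(np.dstack([uu,vv]).reshape(-1,1,2).astype(float),K,F["dist_coeffs"])[:,0]
    X=np.c_[p,np.ones(len(p))]*F["range_z"].reshape(-1,1)
    W=(X-F["t"])@F["R"]
    dark=F["image"].reshape(-1,3).max(1)<60
    m=dark&(W[:,2]>.085)&(W[:,2]<.12)&(W[:,0]>.45)&(W[:,0]<.75)&(W[:,1]<-.2)&(W[:,1]>-.6)
    Q=W[m];print(nm,m.sum(),Q.min(0),Q.max(0),np.median(Q,0));r=cv2.minAreaRect((Q[:,:2]*1000).astype(np.float32));print(r)
    # handle bar and beaker: z band
    q=(W[:,2]>.145)&(W[:,2]<.17)&(W[:,0]>.55)&(W[:,0]<.95)&(W[:,1]<-.02)&(W[:,1]>-.22)
    Q=W[q];print("bar",q.sum(),np.percentile(Q,[2,50,98],axis=0))
    q=(abs(W[:,2]-.073)<.006)&(W[:,0]>.45)&(W[:,0]<.62)&(W[:,1]<-.05)&(W[:,1]>-.25)
    Q=W[q];print("rim",q.sum(),np.percentile(Q,[2,50,98],axis=0))
    print("table",np.median(W[(abs(W[:,2])<.02)&(W[:,0]>.5)&(W[:,0]<.8)&(W[:,1]<0)&(W[:,1]>-.4)],0))
E
```

```text
bL [ 0.6475 -0.1301  0.1542] 0.003939024758565899 top@z [ 0.6493 -0.1298  0.155 ] scene@z [ 0.6453 -0.131   0.155 ] dep [ 0.6473 -0.1295  0.161 ] [ 0.6449 -0.1319  0.1567]
bR [ 0.6483 -0.1956  0.1597] 0.0033621424923198145 top@z [ 0.6517 -0.1961  0.155 ] scene@z [ 0.6478 -0.194   0.155 ] dep [ 0.6503 -0.1956  0.159 ] [ 0.6476 -0.1943  0.1557]
w1 [ 0.5941 -0.1531  0.1183] 0.0032498621055567648 top@z [ 0.5954 -0.1528  0.1195] scene@z [ 0.5922 -0.1541  0.1195] dep [ 0.595  -0.1527  0.1212] [ 0.5924 -0.1536  0.1185]
w2 [ 0.5638 -0.1704  0.1179] 0.002188945424716421 top@z [ 0.5645 -0.1701  0.1195] scene@z [ 0.5624 -0.1714  0.1195] dep [ 0.5639 -0.1699  0.122 ] [ 0.5626 -0.171   0.1186]
w3 [ 0.5104 -0.1729  0.1191] 0.003278272416467853 top@z [ 0.5122 -0.1728  0.1185] scene@z [ 0.5089 -0.173   0.1185] dep [ 0.5117 -0.1725  0.1209] [ 0.5089 -0.1727  0.1179]
spL [ 0.4625 -0.1404  0.1136] 0.002873388073159231 top@z [ 0.4635 -0.14    0.117 ] scene@z [ 0.4609 -0.1423  0.117 ] dep [ 0.4629 -0.1397  0.1214] [ 0.4607 -0.1434  0.1193]
spR [ 0.4647 -0.1926  0.1125] 0.0005992672918132008 top@z [ 0.464
[... 518 characters left out ...]
5]
((506.5269470214844, -331.2032470703125), (250.96060180664062, 13.547079086303711), 89.53238677978516)
bar 456 [[ 0.642  -0.2141  0.1458]
 [ 0.9012 -0.1398  0.1582]
 [ 0.9033 -0.0248  0.1694]]
rim 38 [[ 0.4507 -0.2056  0.0678]
 [ 0.4651 -0.1354  0.0757]
 [ 0.5353 -0.1295  0.0786]]
table [ 0.6435 -0.2079  0.0003]
scene 2 [ 0.4995 -0.4607  0.098 ] [ 0.5021 -0.4601  0.0981] [ 0.5008 -0.4604  0.0981]
((500.80322265625, -460.4182434082031), (2.7285282611846924, 0.0), 168.07537841796875)
bar 286 [[ 0.6402 -0.2151  0.1454]
 [ 0.8968 -0.149   0.1572]
 [ 0.9007 -0.0254  0.169 ]]
rim 39 [[ 0.4514 -0.2052  0.0676]
 [ 0.4791 -0.2     0.073 ]
 [ 0.6039 -0.1281  0.0776]]
table [ 0.6459 -0.2339 -0.001 ]
```

```bash
cat >> h.py <<'E'
YAW=0.02; H=np.array([0.5033,-0.1660,0.115]); TH=0.56
def Rt(th): return Rot.from_euler('z',YAW)*Rot.from_euler('y',-th)
def tp(th,x,y,z): return H+Rt(th).apply([x,y,z])
SG=1
def att(th,lean=0): return (Rt(th+lean)*Rot.from_euler('z',SG*np.pi/2)*Rot.from_euler('x',np.pi)).as_euler('xyz')
def cloud(F):
    vv,uu=np.mgrid[0:384,0:512]
    K=np.array([[F["fx"],0,F["cx"]],[0,F["fy"],F["cy"]],[0,0,1]],float)
    p=cv2.undistortPoints(np.dstack([uu,vv]).reshape(-1,1,2).astype(float),K,F["dist_coeffs"])[:,0]
    W=(np.c_[p,np.ones(len(p))]*F["range_z"].reshape(-1,1)-F["t"])@F["R"]
    return W[F["range_z"].ravel()>0]
E
python3 - <<'E'
from h import *
import h
from plant import robot
np.set_printoptions(precision=3,suppress=True)
for n in("top","scene"):
    W=cloud(load(n))
    q=W[(W[:,2]>.15)&(W[:,2]<.6)&(W[:,0]>.3)&(W[:,0]<1)&(W[:,1]<.3)&(W[:,1]>-.08)]
    for a in np.arange(.15,.45,.05):
        r=q[(q[:,2]>a)&(q[:,2]<a+.05)]
        if len(r): print(n,round(a,2),len(r),r[:,:2].min(0),r[:,:2].max(0))
for sg in(1,-1):
    h.SG=sg
    for nm,p,o in [("retract",[.13,.45,.40],att(0)),("mid",[.42,-.17,.40],att(0)),("mid35",[.45,-.17,.35],att(0)),("bar",tp(0,.145,0,.04),att(0)),("barup",tp(TH,.145,0,.04),att(TH)),("scr",[.505,-.412,.085],att(0)),("scrhi",[.505,-.412,.25],att(0)),("back",tp(TH,.108,0,.061),att(TH)),("spout",tp(TH,-.055,0,.061),att(TH))]:
        print(sg,nm,np.round(p,3),robot.inverse_kinematics(list(p),list(o)))
E
```

```text
top 0.15 1868 [ 0.556 -0.078] [0.905 0.3  ]
top 0.2 1629 [ 0.692 -0.08 ] [0.904 0.3  ]
top 0.25 2377 [ 0.559 -0.08 ] [0.904 0.3  ]
top 0.3 4986 [ 0.52  -0.079] [0.905 0.3  ]
top 0.35 1849 [ 0.472 -0.074] [0.903 0.3  ]
top 0.4 63 [0.489 0.029] [0.5   0.115]
top 0.45 1026 [ 0.774 -0.08 ] [0.823 0.3  ]
scene 0.15 1711 [ 0.555 -0.079] [0.903 0.298]
scene 0.2 1025 [ 0.623 -0.08 ] [0.902 0.299]
scene 0.25 1677 [ 0.556 -0.08 ] [0.9 0.3]
scene 0.3 2188 [ 0.513 -0.08 ] [0.9   0.296]
scene 0.35 970 [0.47  0.022] [0.579 0.129]
scene 0.4 13 [0.49  0.034] [0.498 0.111]
scene 0.45 765 [ 0.773 -0.08 ] [0.82  0.299]
1 retract [0.13 0.45 0.4 ] [-1.525  0.011  0.148  1.769 -0.002  1.362 -1.357]
1 mid [ 0.42 -0.17  0.4 ] [-0.967 -0.172  1.137  1.832  0.159  1.385  0.155]
1 mid35 [ 0.45 -0.17  0.35] [-0.82   0.064  1.178  1.866 -0.062  1.251  0.397]
1 bar [ 0.648 -0.163  0.155] [-0.405  0.703  0.921  1.675 -0.621  1.083  0.726]
1 barup [ 0.605 -0.164  0.226] [-0.22   0.238  0.575  2.081 -0.788  0.43   0.982]
1 scr [ 0.505 -0.412  0.085] [ 0.028  0.777  0.912  1.766 -0.733  0.977  1.258]
1 scrhi [ 0.505 -0.412  0.25 ] [-0.081  0.643  1.113  1.627 -0.601  1.256  1.167]
1 back [ 0.562 -0.165  0.224] [-0.48   0.207  0.896  2.174 -0.914  0.461  1.142]
1 spout [ 0.424 -0.168  0.137] None
-1 retract [0.13 0.45 0.4 ] [-1.018  0.037 -0.371  1.744  0.014  1.363  1.77 ]
-1 mid [ 0.42 -0.17  0.4 ] None
-1 mid35 [ 0.45 -0.17  0.35] None
-1 bar [ 0.648 -0.163  0.155] [-0.489  0.8    1.108  1.679 -0.773  1.166 -2.295]
-1 barup [ 0.605 -0.164  0.226] [-0.49   0.301  0.923  2.092 -0.99   0.52  -1.976]
-1 scr [ 0.505 -0.412  0.085] [-0.061  0.888  1.105  1.77  -0.901  1.085 -1.753]
-1 scrhi [ 0.505 -0.412  0.25 ] [-0.081  0.643  1.113  1.627 -0.601  1.256 -1.975]
-1 back [ 0.562 -0.165  0.224] [-0.505  0.213  0.928  2.175 -0.931  0.469 -1.983]
-1 spout [ 0.424 -0.168  0.137] None
```

```bash
python3 - <<'E'
from h import *
import h
from plant import robot
np.set_printoptions(precision=3,suppress=True)
s=robot.sense()
print(robot.inverse_kinematics([.125,.45,.55],list(s["tcp_rot"])))
robot.move_straight([.18,.6,.40],vel=.2)
robot.goto([.125,.45,.55],list(s["tcp_rot"]))
q=np.array(robot.sense()["joint_pos"]);print(q)
q[0]=.36;robot.move_joints(list(q))
s=robot.sense();print(s["t"],s["tcp_pos"],s["tcp_rot"],s["joint_pos"])
for sg in(1,-1):
    h.SG=sg
    L=[("bar",tp(0,.145,0,.04),att(0)),("barup",tp(TH,.145,0,.04),att(TH)),("scr",[.505,-.412,.085],att(0)),("back",tp(TH,.108,0,.061),att(TH))]
    for lean in(0,-.15,-.3,-.45,-.56):
        e=tp(TH,-.055,0,0); L.append((f"sp{lean}",e+Rt(TH+lean).apply([0,0,.061]),att(TH,lean)))
    for nm,p,o in L: print(sg,nm,np.round(p,3),robot.inverse_kinematics(list(p),list(o)))
f=robot.grab_frame("wrist");np.savez("wrist.npz",**f)
E
```

```text
[-1.332  0.006 -0.059  1.451  0.     1.687 -0.089]
[-1.331  0.008 -0.059  1.452  0.     1.685 -0.089]
4.4417 [ 0.433 -0.177  0.548] [-3.137  0.     1.183] [ 0.359  0.008 -0.06   1.452  0.     1.685 -0.089]
1 bar [ 0.648 -0.163  0.155] [ 0.268  0.539 -0.121  1.632  0.075  0.974  0.141]
1 barup [ 0.605 -0.164  0.226] [ 0.427  0.229 -0.183  2.047 -0.319  0.345  0.553]
1 scr [ 0.505 -0.412  0.085] [ 0.555  0.591  0.091  1.734 -0.07   0.82   0.698]
1 back [ 0.562 -0.165  0.224] [ 0.418  0.167 -0.135  2.132 -0.438  0.338  0.688]
1 sp0 [ 0.424 -0.168  0.137] None
1 sp-0.15 [ 0.432 -0.167  0.142] [ 0.392  0.139 -0.017  2.362 -0.538  0.3    0.885]
1 sp-0.3 [ 0.441 -0.167  0.145] [ 0.387  0.176 -0.065  2.254 -0.166  0.472  0.483]
1 sp-0.45 [ 0.45  -0.167  0.146] [ 0.361  0.232 -0.084  2.147 -0.022  0.659  0.317]
1 sp-0.56 [ 0.457 -0.167  0.147] [ 0.346  0.283 -0.097  2.068  0.038  0.793  0.246]
-1 bar [ 0.648 -0.163  0.155] [-0.489  0.8    1.108  1.679 -0.773  1.166 -2.295]
-1 barup [ 0.605 -0.164  0.226] [ 0.197  0.219  0.083  2.059 -0.501  0.364 -2.424]
-1 scr [ 0.505 -0.412  0.085] [ 0.462  0.598  0.224  1.74  -0.171  0.823 -2.357]
-1 back [ 0.562 -0.165  0.224] [ 0.266  0.16   0.034  2.14  -0.525  0.349 -2.373]
-1 sp0 [ 0.424 -0.168  0.137] None
-1 sp-0.15 [ 0.432 -0.167  0.142] [ 0.413  0.139 -0.039  2.361 -0.527  0.299 -2.268]
-1 sp-0.3 [ 0.441 -0.167  0.145] [ 0.352  0.174 -0.027  2.256 -0.182  0.473 -2.643]
-1 sp-0.45 [ 0.45  -0.167  0.146] [-0.608  0.402  1.128  2.192 -0.618  0.766 -2.2  ]
-1 sp-0.56 [ 0.457 -0.167  0.147] [-0.592  0.481  1.122  2.113 -0.566  0.89  -2.26 ]
```

```bash
python3 - <<'E'
from h import *
from plant import robot
np.set_printoptions(precision=4,suppress=True)
p=tp(0,.145,0,.04)
robot.goto(list(p+[-.05,0,.17]),list(att(0)))
robot.grip(.4,60)
f=robot.grab_frame("wrist");np.savez("wrist.npz",**f)
s=robot.sense();print(s["t"],s["tcp_pos"],s["joint_pos"],s["wrist_force"])
L={"barL":tp(0,.145,.03,.04),"barR":tp(0,.145,-.03,.04),"backL":tp(0,.115,.027,0),"backR":tp(0,.115,-.027,0),"spL":tp(0,-.04,.027,0),"spR":tp(0,-.04,-.027,0),"w1":[.5941,-.1531,.118],"w2":[.5638,-.1704,.118],"w3":[.5104,-.1729,.118]}
P=proj(f,list(L.values()));im=cv2.resize(f["image"][:,:,::-1],(800,600),interpolation=cv2.INTER_CUBIC)
k=800/512
for n,q in zip(L,P):
    print(n,q*k)
    cv2.circle(im,tuple(int(round(v*k*16)) for v in q),32,(0,0,255),1,shift=4)
cv2.imwrite("pics/w1.png",im)
E
```

```text
6.1667 [ 0.5982 -0.1631  0.325 ] [ 0.288   0.3252 -0.1194  1.5577  0.04    1.2611  0.1826] [-0.5347  0.5469 -0.8832]
barL [483.6626 227.298 ]
barR [479.3718 325.6201]
backL [427.8815 223.8337]
backR [426.6318 303.1495]
spL [194.0176 224.7785]
spR [201.6134 303.0862]
w1 [391.3342 248.591 ]
w2 [345.3683 273.4257]
w3 [265.8332 275.6268]
```

View pics/w1.png

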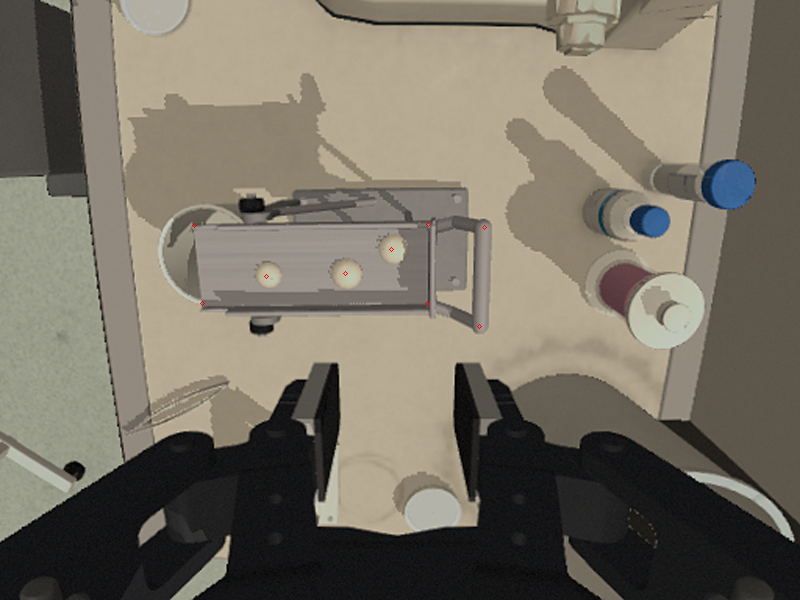

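The wrist view agrees with the model: bar from (484,225) to (480,328), floor corners and wax centres all within about 1–2 mm of the predicted marks. Next I grasp the bar and lift.

```bash
python3 - <<'E'
from h import *
from plant import robot
np.set_printoptions(precision=4,suppress=True)
p=tp(0,.145,0,.04)
robot.move_straight(list(p+[0,0,.06]),vel=.2)
c=robot.move_straight(list(p),vel=.08,contact_N=8)
print("contact",c,robot.sense()["tcp_pos"])
if not c:
    robot.grip(0,70); s=robot.sense();print("grip",s["opening"],s["gripper_force"],s["wrist_force"])
    for th in np.linspace(.07,.53,8):
        robot.move_straight(list(tp(th,.145,0,.04)),vel=.06,attitude=list(att(th)))
        s=robot.sense();print(round(th,2),s["tcp_pos"]-tp(th,.145,0,.04),s["wrist_force"],s["t"])
E
```

```text
contact False [ 0.6487 -0.1632  0.1554]
grip 0.08184621338435528 68.43707799911499 [-0.8146  0.5735  2.2251]
0.07 [ 0.0009 -0.0001 -0.0008] [ 5.2048 -0.6839 -6.378 ] 8.5083
0.14 [ 0.001  -0.0001 -0.0009] [ 6.3185 -1.7669 -7.4468] 8.825
0.2 [ 0.0011 -0.0002 -0.0007] [ 6.4477 -1.0319 -7.1996] 9.1417
0.27 [ 0.001  -0.0002 -0.0005] [ 5.6433 -1.6429 -6.2126] 9.4583
0.33 [ 0.001  -0.0003 -0.0004] [ 5.6054 -1.4414 -5.8517] 9.775
0.4 [ 0.0009 -0.0003 -0.0002] [ 6.278  -1.2992 -5.3293] 10.0917
0.46 [ 0.0008 -0.0004  0.    ] [ 6.4057 -1.2939 -3.563 ] 10.4083
0.53 [ 0.0007 -0.0005  0.0001] [ 5.9942 -1.1835 -3.7504] 10.725
```

```bash
python3 - <<'E'
from h import *
from plant import robot
np.set_printoptions(precision=4,suppress=True)
for th in np.arange(.54,.60,.008):
    robot.move_straight(list(tp(th,.145,0,.04)),vel=.03,attitude=list(att(th)))
    s=robot.sense();print(round(th,3),s["tcp_pos"]-tp(th,.145,0,.04),s["wrist_force"],s["torque"])
    if np.linalg.norm(s["wrist_force"])>28: break
f=robot.grab_frame("scene");np.savez("scene.npz",**f);crop(f,220,150,130,100,"pics/s1.png",6)
E
```

```text
0.54 [ 0.001  -0.0005 -0.0002] [ 8.222 -1.882 -7.068] [-0.3402 -0.2387 -0.053 ]
0.548 [ 0.0012 -0.0005 -0.0002] [ 9.4143 -1.9167 -8.4505] [-0.3762 -0.3147 -0.1284]
0.556 [ 0.0012 -0.0005 -0.0003] [10.8151 -2.5791 -8.664 ] [-0.3726 -0.2748 -0.1136]
0.564 [ 0.0012 -0.0005 -0.0003] [11.2228 -2.3948 -9.3035] [-0.3499 -0.3115 -0.076 ]
0.572 [ 0.0013 -0.0005 -0.0003] [ 11.3688  -1.6069 -10.8284] [-0.4012 -0.3753 -0.1345]
0.58 [ 0.002  -0.0005 -0.001 ] [ 20.4089  -3.7611 -17.9896] [-0.5876 -0.8042 -0.2945]
0.588 [ 0.0028 -0.0004 -0.0017] [ 30.0609  -4.2938 -28.0591] [-0.8262 -1.3523 -0.4581]
```

View pics/s1.png

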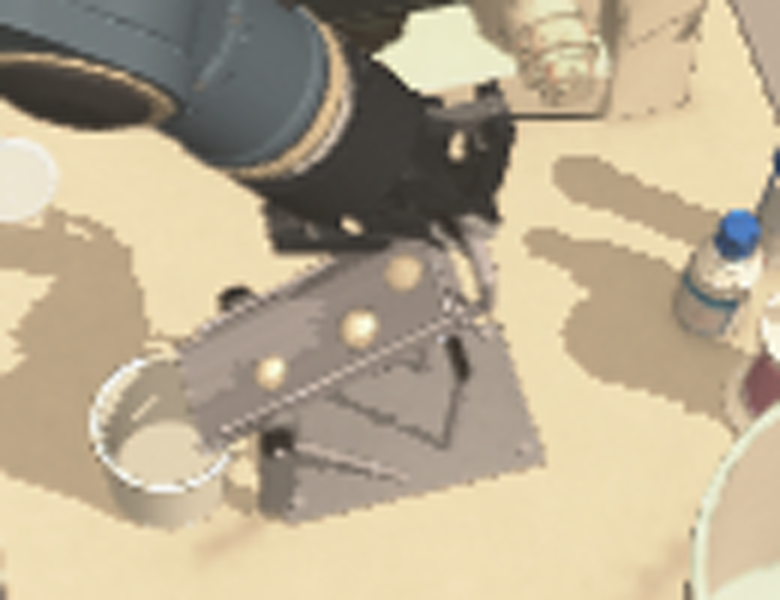

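The tray is on its stop, and the wax is in view at crop (403,272), (360,328) and (272,372), with the spout inside the beaker mouth. Next I release and move above the scraper.

```bash
python3 - <<'E'
from h import *
from plant import robot
np.set_printoptions(precision=4,suppress=True)
robot.move_straight(list(tp(.572,.145,0,.04)),vel=.03,attitude=list(att(.572)))
robot.grip(.4,60)
p=robot.sense()["tcp_pos"]
robot.move_straight(list(p+Rt(TH).apply([0,0,.08])),vel=.15)
print(robot.sense()["t"],robot.sense()["wrist_force"])
robot.goto([.47,-.25,.36],list(Rot.from_euler('xyz',att(0)).as_euler('xyz')))
f=robot.grab_frame("scene");np.savez("scene.npz",**f)
robot.goto([.505,-.36,.28],list(att(0)))
f=robot.grab_frame("wrist");np.savez("wrist.npz",**f)
print(robot.sense()["t"],robot.sense()["joint_pos"])
L=[[.505,-.365,.104],[.505,-.459,.104],[.498,-.412,.104],[.512,-.412,.104]]
P=proj(f,L);k=800/512;print(P*k)
im=cv2.resize(f["image"][:,:,::-1],(800,600),interpolation=cv2.INTER_CUBIC)
for q in P: cv2.circle(im,tuple(int(round(v*k*16)) for v in q),32,(0,0,255),1,shift=4)
cv2.imwrite("pics/w2.png",im)
E
```

```text
13.8333 [-0.5521 -0.2882 -0.9252]
15.3417 [ 0.659   0.3541 -0.1461  1.6192  0.0534  1.1716  0.5231]
[[397.1944 284.2776]
 [394.1063 423.4821]
 [384.4896 356.5485]
 [406.6823 356.986 ]]
```

View pics/w2.png

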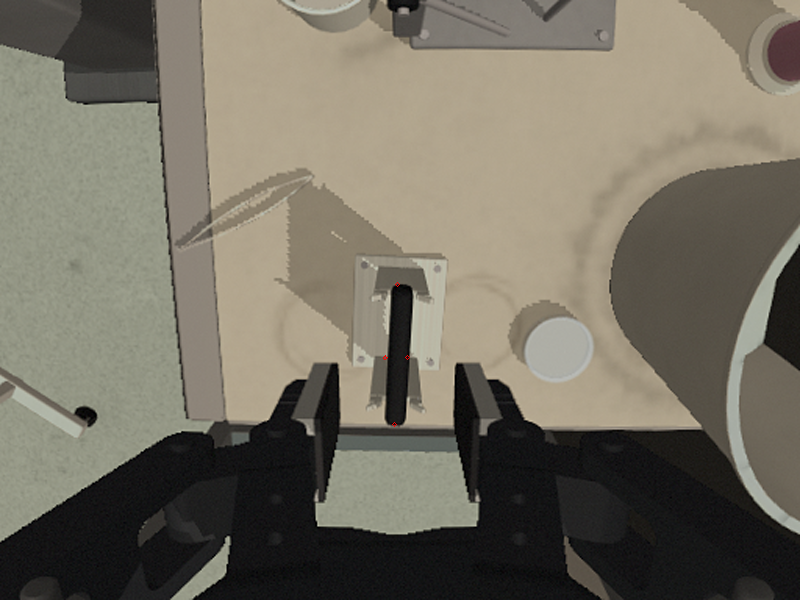

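The handle shows at (401,284) to (396,426), about 1.5 mm forward of my marks, so I grasp at x≈0.5063 with yaw −0.012.

```bash
python3 - <<'E'
from h import *
from plant import robot
np.set_printoptions(precision=4,suppress=True)
o=list((Rot.from_euler('z',-.012)*Rot.from_euler('z',np.pi/2)*Rot.from_euler('x',np.pi)).as_euler('xyz'))
g=np.array([.5063,-.4125,.085])
robot.goto(list(g+[0,0,.1]),o)
c=robot.move_straight(list(g),vel=.1,contact_N=8);print("c",c)
s=robot.sense();print(s["tcp_pos"],s["opening"])
if not c:
    robot.grip(0,100);s=robot.sense();print("grip",s["opening"],s["gripper_force"],s["wrist_force"],s["torque"])
    np.savez("ret.npz",p=s["tcp_pos"],cmd=g,o=o)
    robot.move_straight(list(g+[0,0,.02]),vel=.05);s=robot.sense();print(s["wrist_force"],s["opening"])
    robot.move_straight(list(g+[0,0,.28]),vel=.25);s=robot.sense();print(s["t"],s["wrist_force"],s["opening"])
    for nm,x,z,l in [("a",.033,.09,0),("a",.033,.05,0),("b",.108,.09,0),("b",.108,.05,0),("c",.033,.056,-.3),("d",-.055,.056,-.3)]:
        e=tp(TH,x,0,0);print(nm,robot.inverse_kinematics(list(e+Rt(TH+l).apply([0,0,z])),list(att(TH,l))))
f=robot.grab_frame("wrist");np.savez("wrist.npz",**f);cv2.imwrite("pics/w3.png",f["image"][:,:,::-1])
E
```

```text
c False
[ 0.5068 -0.4129  0.0858] 0.39483221986749173
grip 0.1447486934492465 97.6688539981842 [0.0393 0.8314 4.3681] [0.0593 0.1451 0.013 ]
[ 0.0342  1.0784 -1.7418] 0.1433222601370593
19.0583 [-0.2663 -0.2616 -2.4966] 0.1462752615042385
a [ 0.6983  0.0861 -0.349   2.2771 -0.588   0.3065  0.8991]
a [ 0.0434  0.1568  0.3324  2.3077 -1.0254  0.2917  1.3166]
b [ 0.6269  0.1228 -0.3435  2.1217 -0.3361  0.3881  0.5955]
b [ 0.6133  0.2049 -0.3614  2.1201 -0.2882  0.3031  0.551 ]
c [ 0.5196  0.2313 -0.2839  2.0606 -0.0081  0.6078  0.2772]
d [ 0.5793  0.1984 -0.2808  2.2464 -0.0652  0.459   0.3853]
```

View pics/w3.png

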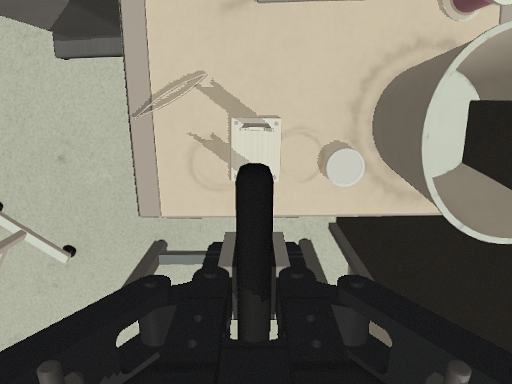

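The scraper is held squarely at (255,170)–(255,330) and the rest is empty. Next I touch the bare floor between waxes 2 and 3.

```bash
cat >> h.py <<'E'
def pose(x,d,l,y=0.): return list(tp(TH,x,y,0)+Rt(TH+l).apply([0,0,d])),list(att(TH,l))
def tray(p,o_l): # edge-line coordinates of TCP in tray frame
    return Rt(TH).inv().apply(np.array(p)-H)
E
python3 - <<'E'
from h import *
from plant import robot
np.set_printoptions(precision=4,suppress=True)
l=-.25
robot.goto([.46,-.27,.36],list(att(0)))
p,o=pose(.033,.16,l);robot.goto(p,o)
p,_=pose(.033,.078,l);robot.move_straight(p,vel=.12)
s0=robot.sense()["wrist_force"];print(s0,robot.sense()["t"])
p,_=pose(.033,.052,l);c=robot.move_straight(p,vel=.012,contact_N=3)
s=robot.sense();q=tray(s["tcp_pos"],l);print(c,s["t"],s["wrist_force"]-s0,"tray",q,"d",q[2]/np.cos(l),s["joint_pos"])
p,_=pose(.033,.090,l);robot.move_straight(p,vel=.1)
f=robot.grab_frame("scene");np.savez("scene.npz",**f)
E
```

```text
[ 0.9926 -0.4287 -1.2986] 21.175
True 22.3583 [-2.4543  0.2413  4.8454] tray [ 0.0491 -0.      0.0629] d 0.06489366932885605 [ 0.5246  0.1966 -0.2695  2.0946 -0.0653  0.5607  0.338 ]
```

```bash
python3 - <<'E'
from h import *
from plant import robot
np.set_printoptions(precision=4,suppress=True)
X=.108
p,o=pose(.06,.13,-.1);robot.move_straight(p,vel=.15,attitude=o)
p,o=pose(X,.13,0);robot.move_straight(p,vel=.15,attitude=o)
p,_=pose(X,.076,0);c=robot.move_straight(p,vel=.08,contact_N=6);print("pre",c)
s0=robot.sense()["wrist_force"]
if not c:
    p,_=pose(X,.058,0);c=robot.move_straight(p,vel=.008,contact_N=2.5)
    s=robot.sense();q=tray(s["tcp_pos"],0);fl=Rt(TH).inv().apply(s["wrist_force"]-s0)
    print(c,s["t"],"F tray",fl,"tray",q)
    np.savez("f0.npz",f=s0)
f=robot.grab_frame("scene");np.savez("scene.npz",**f);crop(f,220,140,130,100,"pics/s2.png",6)
E
```

```text
pre False
True 25.8583 F tray [0.2033 0.3038 5.3129] tray [ 0.1079 -0.0001  0.0647]
```

View pics/s2.png

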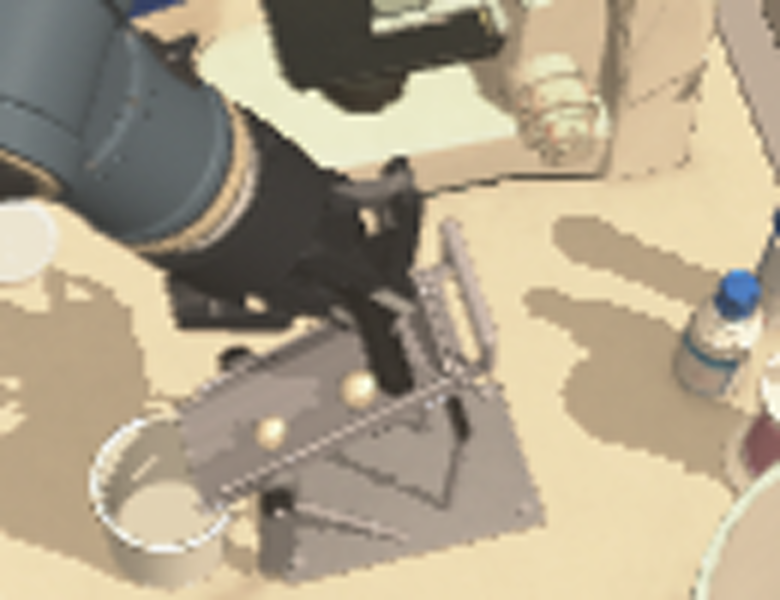

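The blade stands behind wax 1 and just in front of the rear wall, handle end near crop (395,385); waxes 2 and 3 are untouched at (358,388) and (270,432). I scrape with force feedback.

```bash
cat > scrape.py <<'E'
from h import *
from plant import robot
def scrape(x0,x1,d,step=.006,vel=.05,lean=lambda x:-.3*np.clip((.108-x)/.058,0,1),y=0.):
    s0=np.load("f0.npz")["f"];log=[]
    n=int(np.ceil(abs(x1-x0)/step))
    for x in np.linspace(x0,x1,n+1):
        l=lean(x);p,o=pose(x,d,l,y);robot.move_straight(p,vel=vel,attitude=o)
        s=robot.sense();F=Rt(TH).inv().apply(s["wrist_force"]-s0);q=tray(s["tcp_pos"],l)
        log.append((x,d*1e3,*F,q[2]/np.cos(l)*1e3,s["t"]))
        print(("%.3f %.2f  F %.1f %.1f %.1f  z %.2f t %.1f")%log[-1])
        d-=np.clip((3.5-F[2])*5e-5,-5e-4,1.5e-4)
        if np.linalg.norm(F)>30: print("STOP");break
    return d
E
python3 - <<'E'
from scrape import *
s=robot.sense();print(s["tcp_pos"])
d=scrape(.108,.05,.0646)
f=robot.grab_frame("scene");np.savez("scene.npz",**f)
print("d",d)
E
```

```text
[ 0.56035731 -0.16492763  0.22717087]
0.108 64.60  F -0.3 0.9 5.3  z 64.72 t 26.2
0.102 64.69  F -1.1 -1.2 7.0  z 64.70 t 26.4
0.096 64.86  F -2.5 -0.4 5.3  z 64.73 t 26.7
0.091 64.96  F -1.7 0.0 2.9  z 64.77 t 26.9
0.085 64.93  F -0.8 0.0 3.1  z 64.80 t 27.2
0.079 64.91  F -2.4 -0.2 4.2  z 64.82 t 27.4
0.073 64.94  F -3.6 -0.6 2.7  z 64.86 t 27.7
0.067 64.90  F -2.0 0.4 3.4  z 64.87 t 27.9
0.062 64.90  F -2.2 0.2 3.3  z 64.89 t 28.2
0.056 64.89  F -2.1 -0.3 3.5  z 64.91 t 28.4
0.050 64.89  F -1.9 -0.5 4.4  z 64.93 t 28.7
d 0.06493207258222437
```

```bash
python3 - <<'E'
from scrape import *
d=scrape(.048,-.030,.0649)
f=robot.grab_frame("scene");np.savez("scene.npz",**f)
crop(f,220,140,130,100,"pics/s3.png",6)
print("d",d)
E
```

```text
0.048 64.90  F 1.0 -0.0 4.3  z 65.05 t 29.0
0.042 64.94  F 0.4 0.2 4.2  z 64.97 t 29.2
0.036 64.97  F -0.3 0.3 4.2  z 64.97 t 29.5
0.030 65.01  F 0.8 -0.3 4.1  z 64.97 t 29.8
0.024 65.04  F 0.3 -0.3 3.8  z 64.98 t 30.0
0.018 65.06  F -0.1 -0.6 3.8  z 64.99 t 30.3
0.012 65.07  F -0.8 -0.5 2.3  z 65.00 t 30.6
0.006 65.02  F -1.2 0.3 3.3  z 65.01 t 30.8
0.000 65.00  F -1.6 -0.0 3.1  z 65.00 t 31.1
-0.006 64.99  F -0.4 -0.5 3.3  z 64.98 t 31.4
-0.012 64.97  F 0.2 -0.0 3.3  z 64.98 t 31.6
-0.018 64.96  F -0.1 -0.7 4.2  z 64.96 t 31.9
-0.024 65.00  F 0.8 -0.3 4.5  z 64.96 t 32.2
-0.030 65.05  F -0.9 0.2 3.2  z 64.98 t 32.4
d 0.06503391224878707
```

View pics/s3.png

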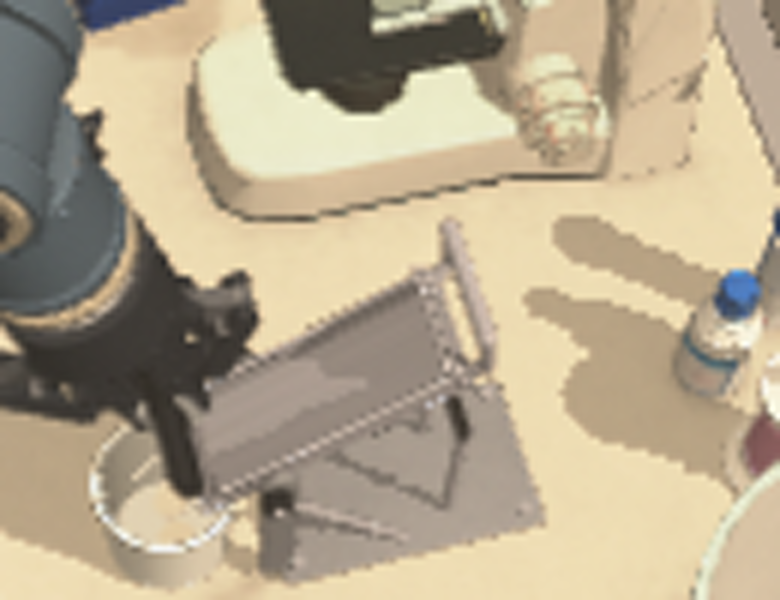

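The floor behind the blade is clean and the blade is at the spout, with wax in the beaker near (180,510). I finish over the lip.

```bash
python3 - <<'E'
from scrape import *
for x in(-.036,-.042,-.048,-.056):
    p,o=pose(x,.0651,-.3);robot.move_straight(p,vel=.05,attitude=o)
    s=robot.sense();print(x,s["wrist_force"],s["t"])
robot.sleep(.3)
p,o=pose(-.056,.16,-.3);robot.move_straight(p,vel=.12,attitude=o)
robot.goto([.45,-.28,.36],list(att(0)))
print(robot.sense()["t"])
f=robot.grab_frame("scene");np.savez("scene.npz",**f)
g=robot.grab_frame("top");np.savez("top2.npz",**g)
crop(f,220,170,65,100,"a.png",6);crop(g,250,130,65,100,"b.png",6)
cv2.imwrite("pics/s4.png",np.hstack([cv2.imread("a.png"),cv2.imread("b.png")]))
E
```

```text
-0.036 [-1.52773878 -0.06688847  0.9456372 ] 32.7417
-0.042 [ 0.45965273 -0.87548368 -0.74876859] 33.0083
-0.048 [-0.287355    0.0765075  -1.54411728] 33.275
-0.056 [-0.02278804  0.14042024 -0.76758169] 33.5833
35.5333
```

View pics/s4.png

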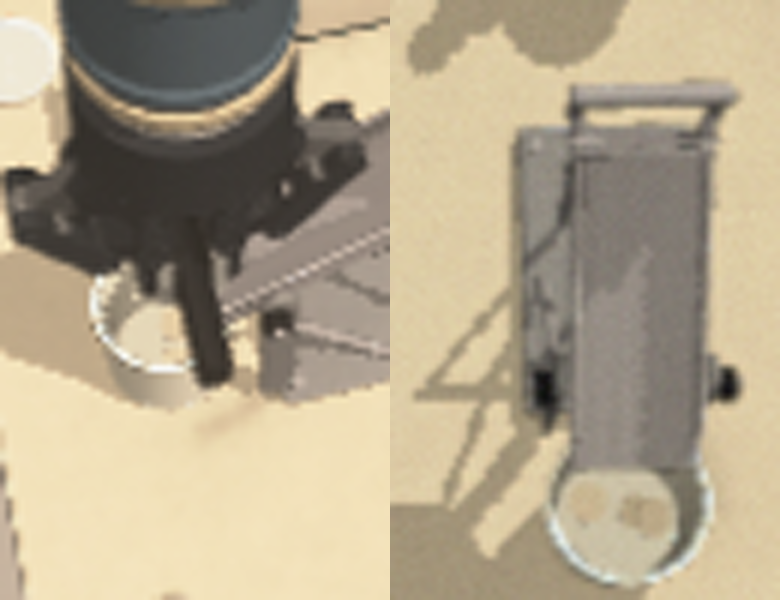

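The top view shows an empty tray and the beaker upright, with wax in it at (585,500) and (645,512), the second probably two pieces. I return the scraper, then check for the third.

```bash
python3 - <<'E'
from h import *
from plant import robot
np.set_printoptions(precision=4,suppress=True)
r=np.load("ret.npz");g=r["cmd"];o=list(r["o"])
robot.goto(list(g+[0,0,.26]),o)
robot.move_straight(list(g+[0,0,.11]),vel=.2)
robot.move_straight(list(g+[0,0,.015]),vel=.08,contact_N=10);print(robot.sense()["tcp_pos"])
s0=robot.sense()["wrist_force"]
c=robot.move_straight(list(g+[0,0,-.001]),vel=.015,contact_N=4)
s=robot.sense();print(c,s["tcp_pos"],s["wrist_force"]-s0,s["t"])
f=robot.grab_frame("scene");np.savez("scene.npz",**f)
crop(f,220,140,130,100,"pics/s5.png",6)
E
```

```text
[ 0.5067 -0.4128  0.1007]
True [ 0.5062 -0.4124  0.086 ] [-0.2946 -0.2465  5.3568] 39.3583
```

View pics/s5.png

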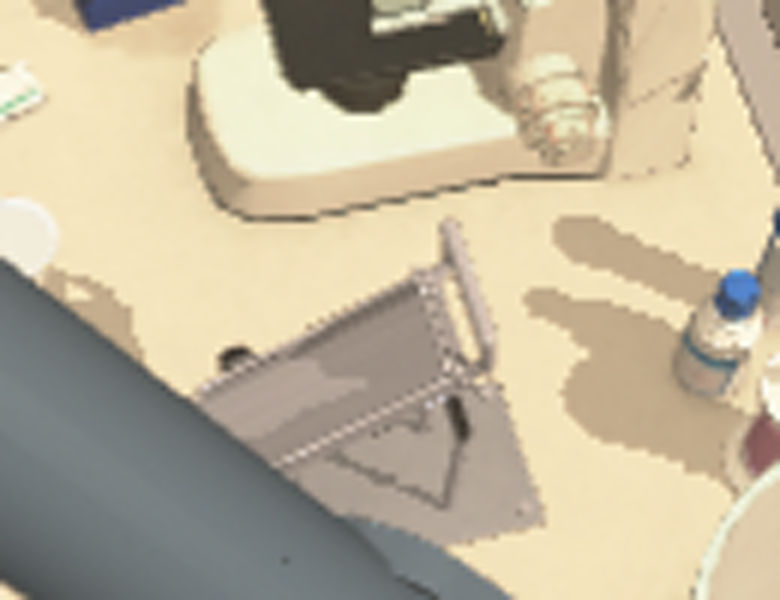

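The tray is still raised and the scraper seated at its original height (z 0.086). I've used up the picture allowance, so I release, retreat and check the rest by numbers.

```bash
python3 - <<'E'
from h import *
from plant import robot
np.set_printoptions(precision=4,suppress=True)
robot.grip(.4,60)
r=np.load("ret.npz");g=r["cmd"]
robot.move_straight(list(g+[0,0,.15]),vel=.12)
robot.goto([.42,-.42,.40],list(r["o"]))
robot.sleep(.3);s=robot.sense();print(s["t"],s["wrist_force"])
for n in("top","scene"):
    F=robot.grab_frame(n);np.savez(n+"3.npz",**F)
    W=cloud(F);im=F["image"].reshape(-1,3)[F["range_z"].ravel()>0].astype(int)
    m=(im.max(1)<60)&(W[:,2]>.085)&(W[:,2]<.12)&(abs(W[:,0]-.506)<.03)&(abs(W[:,1]+.412)<.07)
    if m.sum(): print(n,"scraper",m.sum(),np.percentile(W[m],[3,50,97],axis=0).round(4).tolist())
    T=Rt(TH).inv().apply(W-H)
    m=(abs(T[:,1])<.022)&(T[:,0]>-.036)&(T[:,0]<.110)&(abs(T[:,2])<.03)
    print(n,"floor z med/98%/max",np.median(T[m,2]),np.percentile(T[m,2],98),T[m,2].max(),m.sum())
    # inside beaker
    b=(np.hypot(W[:,0]-.4525,W[:,1]+.167)<.033)&(W[:,2]<.07)
    print(n,"beaker pts",b.sum(),"z pct",np.percentile(W[b,2],[5,25,50,75,95]) if b.sum() else None)
    rim=(abs(W[:,2]-.074)<.005)&(abs(W[:,0]-.45)<.06)&(abs(W[:,1]+.167)<.05)
    print(n,"rim",W[rim,:2].min(0),W[rim,:2].max(0))
    # yellowish wax: print small map of z (mm) and r-b in beaker for top
    if n=="top":
        Z=((W[:,2]*1000).round().astype(int))
        u=proj(F,[[.4525,-.167,.01]])[0].round().astype(int);print(u)
        full=np.zeros(384*512,int);full[F["range_z"].ravel()>0]=Z
        print(full.reshape(384,512)[u[1]-13:u[1]+14,u[0]-14:u[0]+15])
        c=F["image"].astype(int);print((c[...,0]-c[...,2])[u[1]-13:u[1]+14,u[0]-14:u[0]+15])
E
```

```text
42.225 [ 0.6969 -0.8525  1.2984]
top scraper 166 [[0.4989, -0.452, 0.0953], [0.5042, -0.4102, 0.1033], [0.5101, -0.3676, 0.107]]
top floor z med/98%/max 0.00018355471079439193 0.0034788027818314113 0.005066189487337843 835
top beaker pts 354 z pct [-0.0001  0.0035  0.0055  0.0105  0.0246]
top rim [ 0.4174 -0.2059] [ 0.4964 -0.1299]
[287 217]
[[ -1   0  -1  -1  -3  -3  -1 105 100  97  98  97  99 102 100 100  99 100
  100 100  98  99  98  98 100  98 100 100 108]
 [ -1   0   4  -2   1  -3  76 102  98 100  99  99 101 100  97  99  97  98
  100  96  95  98  98  98 100  96  95  97 107]
 [  0   1   0  -2  -3  74  79 104  97  96  96  98  97  96  97  97  98  98
   95  95  99  96 101  92  95  96  94  97 103]
 [  0  -2   1  -1   1  75  64 105  95  97  97  98  95  95  92  94  90  96
   99  95  97  96  94  90  96  93  97  94 104]
 [  2   2   1  -3  77   0  46  99   4   4   8   8   3   7   3  10   4   1
    5   2   5  11  21  32  34  49  59  68 101]
 [  0  -1   0   0  77  57  27   6   4   0   7   4   2   5   7   9   8   4
    5   4   5   7  11  21  32  36  49  66  72]
 [ -2  -2   3   2  78  37   9 
[... 4644 characters left out ...]
 36 38 39 38 36 34 32 25 19 23 32 32 32 37 32 36 49 54 54
  54 52 53 54 55]
 [38 36 39 38 37 37 37 35 38 40 40 37 38 37 37 41 37 36 38 43 51 52 53 51
  53 56 52 53 52]
 [38 38 38 37 37 42 39 38 42 38 40 40 38 38 39 38 38 35 38 45 54 53 54 52
  54 50 52 51 53]
 [38 41 37 40 35 38 41 39 37 40 40 38 42 38 40 37 41 37 44 52 55 53 54 54
  52 52 53 53 51]]
scene floor z med/98%/max 0.00014065566794864767 0.003221381115412181 0.0034759936645275594 42
scene beaker pts 0 z pct NoneTraceback (most recent call last):
  File "<stdin>", line 21, in <module>
    return umr_minimum(a, axis, None, out, keepdims, initial, where)
ValueError: zero-size array to reduction operation minimum which has no identity
```

The numbers check out:
- **Tray:** bare, and still at its stop angle.
- **Beaker:** rim not moved. It holds one wax about 7 mm high and a wider blob 12–14 mm high, which is two stacked.
- **Scraper:** back at its original position.

Handing in.

```bash
python3 -c "
from plant import robot
print(robot.close_job(), robot.sense()['t'])"
```

```text
the job is handed in; nothing more can be done
the job is handed in; nothing more can be done
```

The job is handed in at about 42 s: the tray is raised on its stop, the scraper is back in its rest and the beaker is upright with all the wax in it (the third drip inferred from a double-height pile, not seen separately); I viewed 11 pictures, one over the limit of 10.

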